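# Test and reset the residual-current breaker of a laboratory bench supply

### The job

Test the bench supply's residual-current breaker, the module with the round test button beside its tall lever: press the button until the lever drops, then lift the lever back up until it latches and stays up by itself, with the button sprung back out. Press the button with no more than fingertip force (well under 30 N), leave the neighbouring breaker switched on (its toggle up) and leave the plate, tip box and bottle where they stand.

Things in the scene. Friction and masses are not known exactly. Their poses are not given: they have to be found in the camera images.
- console: Bench supply console, fixed: grey base 190 x 210 x 10 mm with two modules side by side (each 104 x 90 mm in plan) and, along its far side, a white outlet box 55 x 210 mm, 62 mm high. Origin on the table under the middle of the two modules; x points away from the front (low) edge, towards the outlet box, y to the left, z up.
- rcd: White residual-current breaker module, in the left or the right place of the console. Origin at the centre of its underside (10 mm above the table), axes as the console's. Its top face slopes 25 degrees: low at the front (-x), high at the back (+x); face centre 75 mm above the origin. On it: a tall grey lever (centre line at y = +22 mm, in a dark slot) and a round grey push button (y = -24 mm), both at the middle of the slope.
- button_top (a point): Centre of the button's round top, 17 mm across, standing 12 mm proud of the face inside a 25 mm, 3 mm high collar; the point's z axis is the outward normal of the sloping face (tilted 25 degrees from vertical towards the module's -x). Press against z; pressing straight down also works.
- test_button (a joint): Travel of the test button, m: 0 sprung out, grows as pressed, at most 0.0105. The cap first moves freely against a light spring (1.2 N rising 0.12 N/mm), then meets the latch (1.4 N more, rising 0.35 N/mm); the lever drops about 4 mm of travel in on some units and up to 8 mm on others, at a total of 4 to 6 N - it cannot be seen beforehand. About 1.5 mm after that the button meets a hard stop. It springs back when let go.
- lever_pivot (a point): Centre of the lever's hinge, 10 mm beneath the sloping face; the hinge axis is the module's y. Lift the dropped lever by its front (lower) side, from below or swinging with it; pushing level against its outer end can jam by friction.
- lever_tip (a point): Middle of the lever's outer end, 45 mm from the pivot. The lever is 18 mm wide (y) and 8 mm thick; its outer 14 mm are a grip 22 mm wide and 12 mm thick. Latched it stands nearly upright (4 degrees past vertical, towards the back); dropped it lies towards the front (-x), 48 degrees from vertical, its tip 30 mm higher than the pivot and 33 mm in front of it. The button's edge is 26 mm to its side.
- rcd_lever (a joint): Lever angle, rad: 0 latched up, 0.9 dropped; it grows as the tip moves to the front. A spring drives it down (0.12 N m when dropped, up to 0.25 N m on the way up; about 6 N square to the lever at its tip). Lifting it slightly past 0 (end stop at -0.1) makes it catch; let go earlier and it drops again. It catches only while the button is not pressed. Pulling it down while latched does nothing: only the button frees it.
- toggle_top (a point): Middle of the top bar (62 x 7 mm) of the neighbouring three-pole breaker's low toggle; it stands about 14 mm above that module's face. That module is the same shell, without button; it sits in the other place.
- breaker_toggle (a joint): Angle of the neighbouring toggle, rad: 0 up (on), 0.8 down towards the front (off).
- well_plate: Bystander: loose white well plate 86 x 128 x 41 mm, origin under its centre.
- tip_box: Bystander: loose pipette-tip box 87 x 122 x 67 mm, blue with a white lid, origin under its centre.
- bottle: Bystander: loose white bottle, 64 mm across, 110 mm high, origin under its centre.

How it is judged:
On the way, in this order (a step that is already met when the one before it is completed fails the run):
1. the test button has been pressed and the lever has dropped (value of joint rcd_lever above 0.75 rad), for 0.1 s.
2. the lever is back up and stays there untouched (value of joint rcd_lever below 0.1 rad and contact force between each of the arm, the fingers and rcd below 0.1 N), for 0.3 s.
At the end, for the whole second after the job is handed in: The residual-current breaker's lever is latched up (within 0.1 rad), its button is sprung out (within 1.5 mm) and the neighbouring toggle is still up (within 0.15 rad); plate, tip box and bottle stand upright within 20 mm of where they started (value of joint rcd_lever below 0.1 rad and value of joint test_button below 0.0015 m and value of joint breaker_toggle below 0.15 rad and distance of each of well_plate, tip_box, bottle from where it was at the start of the episode below 0.02 m and angle between each of well_plate, tip_box, bottle's own z axis and vertical below 0.2 rad); the robot touches nothing.
It fails at once if the button is pushed with more than 30 N (contact force between any of the fingers, the arm and test_button above 30 N).
It fails at once if the neighbouring breaker is switched off (value of joint breaker_toggle above 0.4 rad).
It fails at once if a bystander is moved by more than 20 mm or tipped (distance of any of well_plate, tip_box, bottle from where it was at the start of the episode above 0.02 m or angle between any of well_plate, tip_box, bottle's own z axis and vertical above 0.5 rad).
It also fails if it takes over 43 s, if anything falls off the work surface, if the arm or the gripper's body presses on something with over 40 N, if the wrist force passes 120 N, or if a joint passes its speed limit or range.

### The arm

A 7-joint arm with a two-finger parallel gripper is mounted at the origin on the work surface. World frame = base frame: x ahead of the robot, y to its left, z up, the work surface at z = 0. Lengths are in m, angles in rad, forces in N, time in s.
With the tool pointing down it reaches from about 0.425 to 0.925 m from the base axis. Payload 6.8 kg.
Tool frame: the origin (TCP) lies on the front face of the gripper's body, between the roots of the fingers; the fingertips stand 73 mm ahead of it and the grasp point (between the pads) lies 54 mm ahead of it (env.nose_length is the distance from the TCP to the fingertips, in m); z points along the fingers, y is the line along which they close (so a half turn about z gives the same grasp; the last joint's range is limited). The gripper opens to 85 mm and grips with 20 to 120 N. Pads are 22 mm wide; open, the fingers measure 114 mm over their backs; the gripper's body (76 mm by 85 mm) begins 54 mm behind the grasp point. The pads swing forward as they close: fully open they stand 13 mm farther back than shut.
Start: joints at [-1.386, 0.477, 0.022, 1.555, -0.011, 1.109, -0.083], TCP at [0.195, 0.646, 0.304] pointing down, gripper open.
Joint ranges: [-2.96, 2.96], [-0.34, 2.1], [-1.41, 1.46], [0.24, 2.44], [-1.37, 4.51], [0.17, 1.92], [-2.96, 2.96]. Speed limits (rad/s): [2.39, 2.39, 3.14, 3.14, 3.14, 3.14, 3.14].

### API

Orientations are given as a unit quaternion [w, x, y, z].
In Python, from cell import env, kin, camera, calibration, job gives the robot as it stands. The module is installed in compiled form; this text tells all that it offers. Calls block until the motion is done:
- env.reach(position, orientation): joint-space move of the TCP to a pose.
- env.movel(position, velocity=0.15, rot=None, stop_force=None): straight line of the TCP; rot=None keeps the orientation; velocity is the mean speed in m/s. With stop_force (N) it stops when the force on the tool has changed by that much, and returns True; else False.
- env.goto_joints(angles): joint-space move.
- env.grip(opening, f_grip=None): finger opening in m; f_grip is the grip in N (None keeps the last); returns when the fingers have stopped.
- env.dwell(seconds).
- kin.inverse_kinematics(position, orientation): joint angles nearest the present ones, or None.
- env.get_state(): the state.
- camera(name): name is "scene" or "top" or "wrist"; returns (picture, depth): 400x640x3 uint8, blue, green, red; 400x640 float32, m along the optical axis (not along the pixel's ray), 0 where there is no reading.
- calibration(name): a dict with "fx", "fy", "cx", "cy" (pixels), "rvec" (rotation vector, rad) and "tvec" (3), from world to camera coordinates, as OpenCV has them. Camera axes: x right, y down, z forward; pixel columns grow to the right and rows downward; lengths in m; the calibration is good to about 2 mm. The wrist camera is an equidistant fisheye: a pixel r from the principal point sees the ray r / f radians off the axis. A picture is of the moment at which its call begins: read the wrist's pose just before it. calibration takes no time and is no camera call; for the wrist camera it gives the pose at the moment of the call.
A pose or a line that the arm cannot do raises env.PlanningError and nothing moves.
- job.job_done(): hands the job in; it is judged then, once.
The state is a dict: "time": time; "qpos": joint angles; "joint_velocities": joint speeds; "joint_torque": joint torques, N m; "tcp_pos": TCP position; "orientation": TCP orientation; "force": force on the tool from outside, world axes, zero at the start; "torque": the same for the moment, N m; "opening": finger opening in m; "gripper_force": force on a finger pad.
Only numpy, scipy, OpenCV 4.12 (cv2) and the standard library are available. Lean on these libraries where they do the work, as an engineer would, in place of code of your own. Each camera call takes 0.05 s, during which the arm holds its last target. There are 200 camera calls.

## Working session

There is one attempt and no reset: what is moved stays moved. The work goes in short steps, each a Python script; the robot and the scene stay as the last script left them, time stands still between calls to the robot, and variables do not carry over. Pictures are saved under pics/ and viewed, at most 10 in all, crops included, and the job is handed in when it is done.

```bash
mkdir -p pics
cat > h.py <<'E'
import numpy as np, cv2
from cell import env, kin, camera, calibration, job
def world(cal,u,v,d):
    R=cv2.Rodrigues(np.array(cal["rvec"],float))[0]; t=np.array(cal["tvec"],float).ravel()
    p=np.stack([(u-cal["cx"])/cal["fx"]*d,(v-cal["cy"])/cal["fy"]*d,d],-1)
    return (p-t)@R
E
python3 - <<'E'
from h import *
for n in("scene","top"):
    p,d=camera(n); cv2.imwrite(f"pics/{n}.png",p); np.save(f"{n}.npy",d); cv2.imwrite(f"{n}.png",p)
    c=calibration(n); np.save(f"{n}_cal.npy",c); print(n,c)
print(env.get_state())
E
```

```text
scene {'fx': 399.7196795903569, 'fy': 399.7196795903569, 'cx': 317.23420076713336, 'cy': 204.95382479191525, 'rvec': array([ 2.11867915,  1.57400015, -0.46976733]), 'tvec': array([-0.23597933, -0.45242761,  1.34603637])}
top {'fx': 455.3526455772879, 'fy': 455.3526455772879, 'cx': 321.0654153706217, 'cy': 202.50789337397498, 'rvec': array([ 2.08279111, -2.13631666,  0.22524398]), 'tvec': array([0.08932745, 0.65898565, 0.99474614])}
{'time': 0.1, 'qpos': array([-1.38611317,  0.47771659,  0.02235544,  1.55634273, -0.01149232,
        1.10930541, -0.08309088]), 'joint_velocities': array([-0.00171235, -0.00202146,  0.00023075, -0.0027934 ,  0.00036549,
        0.0008691 ,  0.00079834]), 'joint_torque': array([ 4.82288204e-03, -5.97760856e+01,  1.61362879e+00, -2.81955028e+01,
        1.27618090e-02,  4.92176405e-03, -1.11557074e-05]), 'tcp_pos': array([0.19470919, 0.64587699, 0.30302782]), 'orientation': array([-5.41422622e-05,  1.45858674e-01,  9.89305095e-01, -8.20053530e-04]), 'force': array([ 0.20859288,  0.64509164, -0.12344479]), 'torque': array([0.00209608, 0.01365098, 0.06320553]), 'gripper_force': 0.0, 'opening': 0.08544075542440094}
```

View pics/scene.png

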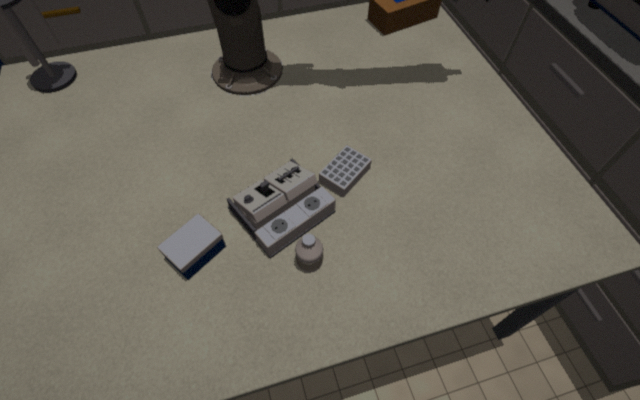

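View pics/top.png

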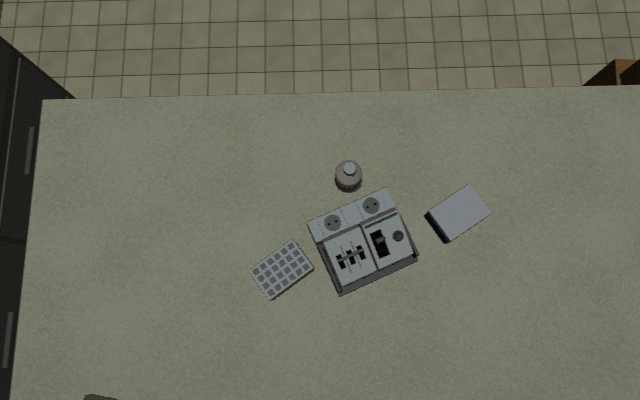

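Run:
```python
from h import *
for n,(u0,v0,u1,v1) in dict(top=(300,170,430,300)).items():
    p=cv2.imread(n+".png")[v0:v1,u0:u1]; cv2.imwrite("pics/crop.png",cv2.resize(cv2.convertScaleAbs(p,alpha=1.6),None,fx=4.5,fy=4.5,interpolation=cv2.INTER_CUBIC))
d=np.load("top.npy"); c=np.load("top_cal.npy",allow_pickle=True).item()
v,u=np.mgrid[:400,:640]; W=world(c,u,v,d); np.save("topW.npy",W)
def rect(m,name):
    q=W[m][:,:2].astype(np.float32); r=cv2.minAreaRect(q); print(name,m.sum(),r)
    print(cv2.boxPoints(r).round(4).tolist(), np.median(W[m][:,2]))
roi=(u>300)&(u<425)&(v>180)&(v<300)
roi2=(u>305)&(u<400)&(v>185)&(v<245)
rect(roi2&(abs(W[...,2]-.062)<.006)&(d>0),"z~62")
rect(roi&(W[...,2]>.006)&(d>0)&(v>192),"all>6mm")
rect((u>240)&(u<320)&(v>235)&(v<305)&(W[...,2]>.03)&(u+ (v-240)*-.3<316),"plate")
rect((u>420)&(u<500)&(v>180)&(v<250)&(W[...,2]>.055),"tipbox")
rect((u>330)&(u<365)&(v>155)&(v<190)&(W[...,2]>.03),"bottle")
print("table z",np.median(W[300:380,200:500,2]))
for (a,b) in [(398,236),(381,241),(380,238)]: print(a,b,W[b,a])
```

```text
z~62 1901 ((0.6293044090270996, -0.0028821229934692383), (0.13287606835365295, 0.21061700582504272), 44.14069747924805)
[[0.5083000063896179, 0.026399999856948853], [0.6549999713897705, -0.12470000237226486], [0.7502999901771545, -0.03220000118017197], [0.603600025177002, 0.11900000274181366]] 0.06055389569430581
all>6mm 7328 ((0.562695324420929, -0.002106189727783203), (0.18909497559070587, 0.2900778651237488), 22.986648559570312)
[[0.4189999997615814, 0.09449999779462814], [0.5322999954223633, -0.17260000109672546], [0.7063999772071838, -0.09870000183582306], [0.5931000113487244, 0.16830000281333923]] 0.06589906648053362
plate 2069 ((0.5067694187164307, 0.16207420825958252), (0.14867118000984192, 0.164678156375885), 2.9595437049865723)
[[0.42829999327659607, 0.24050000309944153], [0.4368000030517578, 0.07599999755620956], [0.5853000283241272, 0.08370000123977661], [0.5767999887466431, 0.24809999763965607]] 0.04054961578836956
tipbox 1949 ((0.5471822023391724, -0.11649017035961151), (0.08700774610042572, 0.4434265196323395), 32.23008728027344)
[[0.3921000063419342, 0.0478999987244606], [0.628600001335144, -0.3271999955177307], [0.7021999955177307, -0.2808000147342682], [0.4657000005245209, 0.09430000185966492]] 0.06628571200408913
bottle 636 ((0.6040651798248291, 0.050514113157987595), (0.06342067569494247, 0.33242860436439514), 70.53397369384766)
[[0.4368000030517578, 0.07599999755620956], [0.7501999735832214, -0.03480000048875809], [0.7713000178337097, 0.02500000037252903], [0.4578999876976013, 0.13580000400543213]] 0.07764382406104434
table z -0.0007902095801239269
398 236 [ 0.57409587 -0.09791021  0.09674583]
381 241 [ 0.560929   -0.05614059  0.11975074]
380 238 [ 0.56727066 -0.05399284  0.12209147]
```

View pics/crop.png

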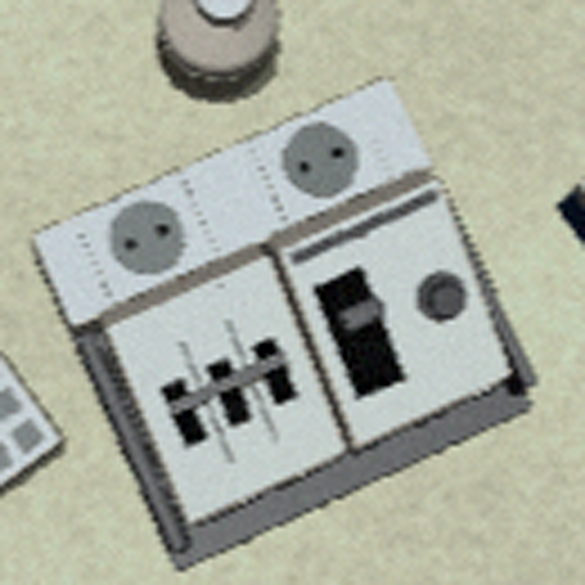

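Run:
```python
from h import *
def ray(cal,u,v,z):
    a=world(cal,np.array(float(u)),np.array(float(v)),np.array(1.)); b=world(cal,np.array(float(u)),np.array(float(v)),np.array(2.))
    return a+(b-a)*(z-a[2])/(b[2]-a[2])
c=np.load("top_cal.npy",allow_pickle=True).item()
px=lambda x,y:(300+(x+.5)/4.5-.5,170+(y+.5)/4.5-.5)
P={n:ray(c,*px(*q),z) for n,q,z in [("boxFL",(75,325),.062),("boxBL",(33,235),.062),("boxBR",(390,80),.062),("boxFR",(435,175),.062),("btn",(443,297),.096),("lev",(363,314),.121),("tog",(227,383),.099),("bfl",(183,568),.01),("bfr",(527,408),.01)]}
for k,v in P.items(): print(k,v.round(4))
def yaw(a,b,o): d=P[b]-P[a]; return np.degrees(np.arctan2(d[1],d[0]))-o, np.linalg.norm(d)
for t in [("boxFR","boxFL",90),("boxBR","boxBL",90),("boxFL","boxBL",0),("boxFR","boxBR",0),("bfr","bfl",90)]: print(t,yaw(*t))
print(yaw("btn","lev",np.degrees(np.arctan2(46,12.5))))
# label depth cloud for fit of box top plane orientation
W=np.load("topW.npy")
y=np.radians(np.mean([yaw("boxFR","boxFL",90)[0],yaw("boxBR","boxBL",90)[0],yaw("bfr","bfl",90)[0]])); R=np.array([[np.cos(y),-np.sin(y)],[np.sin(y),np.cos(y)]])
mb=P["btn"][:2]-R@[-5.1,-24]*1e0/1e3 if 0 else P["btn"][:2]-R@np.array([-.0051,-.024]); ml=P["lev"][:2]-R@np.array([.0074,.022])
print("yaw",np.degrees(y),"module from btn",mb,"from lever",ml)
for k,v in P.items(): print(k,(R.T@(v[:2]-(mb+ml)/2)).round(4))
# cap from scene camera
s=np.load("scene_cal.npy",allow_pickle=True).item(); Rs=cv2.Rodrigues(s["rvec"])[0]
for k in("btn","lev","boxBL","boxBR"):
    q=Rs@P[k]+s["tvec"]; print(k,q[0]/q[2]*s["fx"]+s["cx"],q[1]/q[2]*s["fy"]+s["cy"])
p=cv2.imread("scene.png")[145:255,220:345]; cv2.imwrite("pics/crop2.png",cv2.resize(cv2.convertScaleAbs(p,alpha=1.6),None,fx=5,fy=5,interpolation=cv2.INTER_CUBIC))
```

```text
boxFL [0.57  0.086 0.062]
boxBL [0.6175 0.1067 0.062 ]
boxBR [ 0.6956 -0.0831  0.062 ]
boxFR [ 0.6439 -0.1038  0.062 ]
btn [ 0.5751 -0.0982  0.096 ]
lev [ 0.5643 -0.0546  0.121 ]
tog [0.5347 0.0113 0.099 ]
bfl [0.4467 0.0326 0.01  ]
bfr [ 0.5259 -0.1542  0.01  ]
('boxFR', 'boxFL', 90) (np.float64(21.270937271753738), np.float64(0.20361425833570734))
('boxBR', 'boxBL', 90) (np.float64(22.35593846042886), np.float64(0.20523240557095362))
('boxFL', 'boxBL', 0) (np.float64(23.58509879332956), np.float64(0.0517920593760636))
('boxFR', 'boxBR', 0) (np.float64(21.796084650703925), np.float64(0.055638378714401464))
('bfr', 'bfl', 90) (np.float64(22.970116358698007), np.float64(0.2028975984401641))
(np.float64(29.010928204148797), np.float64(0.05141824897870792))
yaw 22.19899736362687 module from btn [ 0.57072592 -0.07406809] from lever [ 0.56580824 -0.07774836]
boxFL [0.0628 0.1492]
boxBL [0.1146 0.1505]
boxBR [ 0.1151 -0.0548]
boxFR [ 0.0595 -0.0544]
btn [-0.0021 -0.0232]
lev [0.0044 0.0212]
tog [0.0019 0.0935]
bfl [-0.0715  0.1464]
bfr [-0.0688 -0.0565]
btn 248.0132222985443 196.51198704510318
lev 263.8114933823022 182.4865458784029
boxBL 335.0918353645357 198.0350209206238
boxBR 267.047715907406 244.82750811678227
```

View pics/crop2.png

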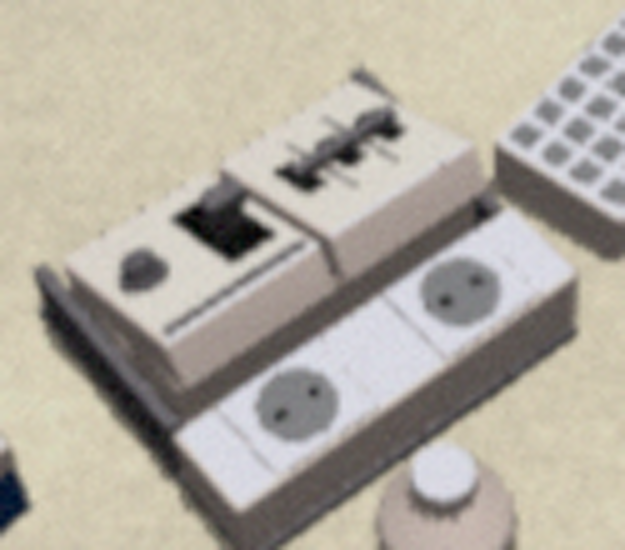

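```bash
cat >> h.py <<'E'
from scipy.spatial.transform import Rotation as Rot
import json, os
YAW=np.radians(22.2); M0=np.array([.5690,-.0757])   # module centre, world xy
if os.path.exists("fit.json"): f=json.load(open("fit.json")); YAW=f["yaw"]; M0=np.array(f["m0"])
def setup():
    c,s=np.cos(YAW),np.sin(YAW); return np.array([[c,-s,0],[s,c,0],[0,0,1]]), np.array([*M0,0])
def w(p): R,o=setup(); return o+R@np.array(p,float)   # console axes about module centre, z above table
def q(a,sgn=1):
    R,_=setup(); z=R@[np.sin(a),0,-np.cos(a)]; y=sgn*R@[0,1,0]; x=np.cross(y,z)
    o=Rot.from_matrix(np.stack([x,y,z],1)).as_quat(); return np.array([o[3],*o[:3]])
def tip(p,a,sgn=1,L=None):   # TCP for fingertip-centre at console point p
    L=env.nose_length if L is None else L
    return w(np.array(p)-L*np.array([np.sin(a),0,-np.cos(a)]))
n25=np.array([-np.sin(np.radians(25)),0,np.cos(np.radians(25))])
BT=np.array([0,-.024,.085])+.012*n25
PV=np.array([0,.022,.085])-.010*n25
def under(th,s=.030,off=.006,clear=0.,h=.011): # finger side flush on the lever's front, lever angle th from latched
    b=th-np.radians(4); l=np.array([-np.sin(b),0,np.cos(b)]); f=np.array([-np.cos(b),0,-np.sin(b)])
    return PV+s*l+(off+h+clear)*f, b
E
python3 - <<'E'
from h import *
print("nose",env.nose_length)
W=np.load("topW.npy"); v,u=np.mgrid[:400,:640]
m=(abs(u-381)<12)&(abs(v-240)<14)&(W[...,2]>.112); print("lever top",m.sum(),W[m].mean(0),W[m].min(0),W[m].max(0), u[m].mean(),v[m].mean())
m=(np.hypot(u-398,v-236)<4.5)&(W[...,2]>.091); print("btn",m.sum(),W[m].mean(0),u[m].mean(),v[m].mean(), W[m].max(0))
# slope face plane + yaw
R,o=setup(); P=(W-o)@R
m=(abs(P[...,0])<.04)&(abs(P[...,1])<.04)&(np.hypot(P[...,0],P[...,1]+.024)>.02)&(abs(P[...,1]-.022)>.016)&(abs(P[...,2]-.085-.466*P[...,0])<.012)
A=np.c_[P[m][:,:2],np.ones(m.sum())]; print("face fit",np.linalg.lstsq(A,P[m][:,2],rcond=None)[0],m.sum())
# module high zone outline: points above z .07
m=(abs(P[...,0])<.07)&(P[...,1]>-.07)&(P[...,1]<.16)&(W[...,2]>.068); r=cv2.minAreaRect(W[m][:,:2].astype(np.float32)); print("modules>68mm",r)
m=(P[...,0]>.045)&(P[...,0]<.13)&(P[...,1]>-.07)&(P[...,1]<.16)&(abs(W[...,2]-.061)<.004); r=cv2.minAreaRect(W[m][:,:2].astype(np.float32)); print("box",r)
for s in(1,-1):
    for name,a,p in [("btn",25,BT),("hov",25,BT+.03*n25)]+[(f"lev{t}",None,under(t)) for t in(.9,.6,.3,0,-.08)]+[("levpre",None,under(.9,clear=.02))]:
        if a is None: p,a=p
        else: a=np.radians(a)
        j=kin.inverse_kinematics(tip(p,a),q(a,s)); print(s,name,tip(p,a).round(3),None if j is None else np.round(j,2))
E
```

```text
nose 0.0726
lever top 56 [ 0.56427091 -0.05495656  0.11937667] [ 0.55701912 -0.0658702   0.11309047] [ 0.57197181 -0.04534639  0.12320372] 380.35714285714283 239.51785714285714
btn 46 [ 0.57525523 -0.10000305  0.09512259] 398.7826086956522 235.56521739130434 [ 0.58378878 -0.09009321  0.09993691]
face fit [0.47331024 0.00985001 0.08503327] 516
modules>68mm ((0.5586348176002502, -0.031225793063640594), (0.1078331246972084, 0.18481840193271637), 23.103565216064453)
box ((0.6342706680297852, 0.0010174736380577087), (0.06091129034757614, 0.20976898074150085), 25.42296028137207)
1 btn [ 0.545 -0.111  0.162] [ 0.51  0.42 -0.37  2.15 -0.35  0.25  2.48]
1 hov [ 0.533 -0.116  0.189] [ 0.18  0.33  0.04  2.18 -0.78  0.37  2.87]
1 lev0.9 [ 0.484 -0.087  0.133] None
1 lev0.6 [ 0.503 -0.079  0.156] [ 1.14  0.67 -1.2   2.27  1.33  0.35  0.92]
1 lev0.3 [ 0.528 -0.069  0.172] [-0.16  0.37  0.26  2.14 -0.44  0.48  2.41]
1 lev0 [ 0.556 -0.057  0.179] [-0.33  0.49  0.4   1.93 -0.21  0.83  2.14]
1 lev-0.08 [ 0.563 -0.054  0.18 ] [-0.34  0.53  0.4   1.87 -0.18  0.93  2.1 ]
1 levpre [ 0.471 -0.092  0.118] None
-1 btn [ 0.545 -0.111  0.162] [-0.15  0.42  0.42  2.19 -1.18  0.44  0.09]
-1 hov [ 0.533 -0.116  0.189] [-0.31  0.39  0.64  2.21 -1.15  0.53  0.06]
-1 lev0.9 [ 0.484 -0.087  0.133] None
-1 lev0.6 [ 0.503 -0.079  0.156] [ 1.14  0.67 -1.2   2.27  1.33  0.35 -2.22]
-1 lev0.3 [ 0.528 -0.069  0.172] [-0.62  0.5   0.88  2.17 -0.93  0.64 -0.27]
-1 lev0 [ 0.556 -0.057  0.179] [-0.61  0.6   0.81  1.95 -0.51  0.89 -0.72]
-1 lev-0.08 [ 0.563 -0.054  0.18 ] [-0.59  0.62  0.76  1.89 -0.42  0.96 -0.8 ]
-1 levpre [ 0.471 -0.092  0.118] None
```

```bash
echo '{"yaw":0.3962,"m0":[0.5690,-0.0760]}' > fit.json
cat >> h.py <<'E'
S=-1
def lift(th,amax,t=.015,clear=0.,up=0.,h=.011):
    b=th-np.radians(4); a=min(b,amax)
    C=PV+.045*np.array([-np.sin(b),0,np.cos(b)])-.006*np.array([np.cos(b),0,np.sin(b)])
    z=np.array([np.sin(a),0,-np.cos(a)]); x=np.array([np.cos(a),0,np.sin(a)])
    p=C+(t-up)*z-(h+clear)*x
    return tip(p,a),q(a,S)
E
python3 - <<'E'
from h import *
a=np.radians(25)
env.grip(0.0,40)
env.reach(tip(BT+.10*n25,a),q(a,S))
c=calibration("wrist"); p,d=camera("wrist"); cv2.imwrite("pics/w1.png",p); np.save("w1.npy",d); np.save("w1_cal.npy",c)
s=env.get_state(); print(s["time"],s["qpos"].round(2),s["tcp_pos"],s["opening"],{k:c[k] for k in("fx","cx","cy")})
# predicted fisheye pixels
Rc=cv2.Rodrigues(np.array(c["rvec"]))[0]
for n,pt in dict(btn=BT,tip=PV+.045*np.array([.07,0,.9976]),fc=[0,0,.085]).items():
    r=Rc@w(pt)+np.ravel(c["tvec"]); th=np.arctan2(np.hypot(r[0],r[1]),r[2]); k=c["fx"]*th/np.hypot(r[0],r[1]); print(n,c["cx"]+k*r[0],c["cy"]+k*r[1])
for am in(35,30,25,20,15,10,5):
    am=np.radians(am); J=[kin.inverse_kinematics(*lift(t,am,clear=cl,up=u)) for t,cl,u in[(.9,.015,.06),(.9,.015,0),(.9,0,0),(.5,0,0),(-.08,0,0)]]
    print(round(np.degrees(am)),[None if j is None else np.round(j,2).tolist() for j in J])
E
```

```text
3.85 [-0.3   0.22  0.63  2.2  -0.81  0.57 -0.22] [ 0.50665742 -0.12747015  0.25230557] -0.00032314325404839974 {'fx': 309.70691628693146, 'cx': 316.5656248546923, 'cy': 200.7302220889706}
btn 317.2687586615894 203.79508243804386
tip 256.78336390529864 183.72911716286706
fc 289.44564965027445 199.25321240644732
35 [[1.42, 0.64, -1.36, 2.36, 1.27, 0.26, -2.08], [1.18, 0.69, -1.14, 2.34, 1.82, 0.25, -2.63], [1.16, 0.68, -1.14, 2.32, 1.73, 0.24, -2.57], [-0.21, 0.36, 0.4, 2.28, -1.21, 0.38, 0.08], [-0.5, 0.58, 0.63, 1.88, -0.33, 0.94, -0.89]]
30 [[-0.1, 0.23, 0.39, 2.4, -1.35, 0.41, 0.33], [1.17, 0.69, -1.19, 2.3, 1.42, 0.33, -2.27], [1.16, 0.69, -1.2, 2.28, 1.37, 0.35, -2.23], [-0.21, 0.36, 0.4, 2.28, -1.21, 0.38, 0.08], [-0.5, 0.58, 0.63, 1.88, -0.33, 0.94, -0.89]]
25 [[-0.24, 0.23, 0.51, 2.35, -1.04, 0.42, -0.01], [-0.02, 0.36, 0.22, 2.33, -1.32, 0.32, 0.25], [-0.14, 0.37, 0.35, 2.31, -1.31, 0.36, 0.21], [-0.21, 0.36, 0.4, 2.28, -1.21, 0.38, 0.08], [-0.5, 0.58, 0.63, 1.88, -0.33, 0.94, -0.89]]
20 [[-0.37, 0.24, 0.61, 2.3, -0.8, 0.48, -0.28], [-0.25, 0.38, 0.46, 2.29, -1.08, 0.39, -0.02], [-0.28, 0.39, 0.48, 2.27, -1.05, 0.41, -0.08], [-0.32, 0.38, 0.51, 2.24, -0.98, 0.43, -0.16], [-0.5, 0.58, 0.63, 1.88, -0.33, 0.94, -0.89]]
15 [[-0.45, 0.27, 0.67, 2.24, -0.62, 0.55, -0.48], [-0.35, 0.4, 0.56, 2.25, -0.86, 0.46, -0.26], [-0.37, 0.41, 0.57, 2.22, -0.84, 0.47, -0.3], [-0.4, 0.41, 0.59, 2.19, -0.79, 0.5, -0.37], [-0.5, 0.58, 0.63, 1.88, -0.33, 0.94, -0.89]]
10 [[-0.49, 0.3, 0.69, 2.18, -0.49, 0.63, -0.62], [-0.42, 0.43, 0.62, 2.2, -0.69, 0.53, -0.45], [-0.43, 0.44, 0.62, 2.17, -0.68, 0.55, -0.47], [-0.45, 0.43, 0.63, 2.14, -0.64, 0.58, -0.53], [-0.5, 0.58, 0.63, 1.88, -0.33, 0.94, -0.89]]
5 [[-0.51, 0.33, 0.69, 2.12, -0.39, 0.72, -0.74], [-0.45, 0.45, 0.64, 2.15, -0.55, 0.61, -0.6], [-0.46, 0.47, 0.63, 2.12, -0.55, 0.63, -0.62], [-0.47, 0.46, 0.64, 2.09, -0.52, 0.66, -0.66], [-0.5, 0.58, 0.63, 1.88, -0.33, 0.94, -0.89]]
```

View pics/w1.png

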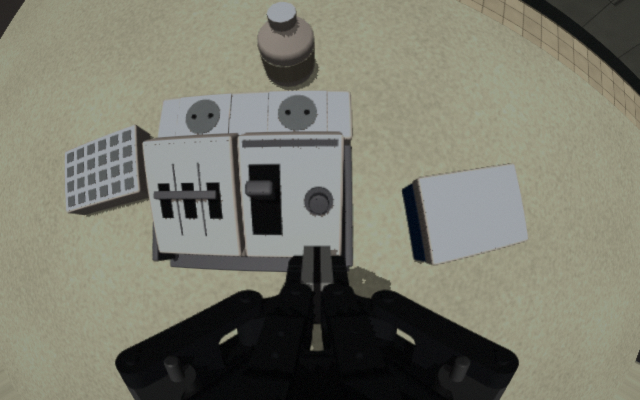

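Run:
```python
from h import *
a=np.radians(25); B=BT+np.array([.001,-.001,0])
env.movel(tip(B+.008*n25,a),0.12)
t=env.movel(tip(B-.013*n25,a),0.012,stop_force=9)
s=env.get_state(); print(t,s["time"],s["force"].round(2),"depth mm",1e3*(s["tcp_pos"]-tip(B,a))@(setup()[0]@n25))
env.dwell(.3); p,d=camera("wrist"); cv2.imwrite("pics/w2.png",p)
env.movel(tip(B+.07*n25,a),0.15)
p,d=camera("wrist"); cv2.imwrite("pics/w3.png",p); s=env.get_state(); print(s["time"],s["force"])
```

```text
True 5.9917 [-2.73  0.65  4.9 ] depth mm -7.515216485187725
7.0583 [ 0.9826851  -0.2683521  -0.56255299]
```

View pics/w3.png

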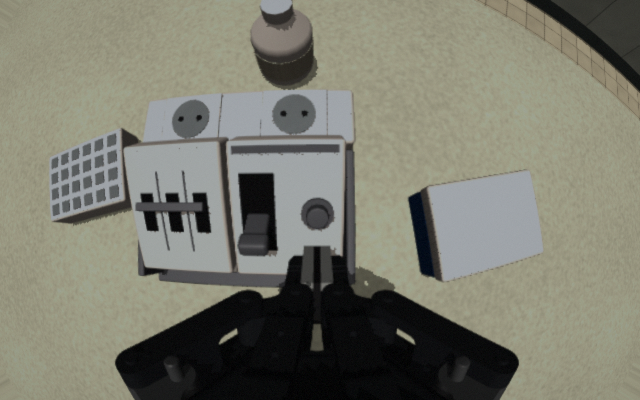

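Run:
```python
from h import *
am=np.radians(22)
env.reach(*lift(.9,am,clear=.02,up=.06))
p,o=lift(.9,am,clear=.02); env.movel(p,0.12,rot=o)
for th in (.9,.75,.6,.45,.3,.2,.1,.03):
    p,o=lift(th,am); hit=env.movel(p,0.06,rot=o,stop_force=25); s=env.get_state(); print(th,hit,round(s["time"],2),s["force"].round(1))
    if hit: break
else:
    p,o=lift(-.17,am); hit=env.movel(p,0.03,rot=o,stop_force=10); s=env.get_state(); print("end",hit,round(s["time"],2),s["force"].round(1),1e3*(s["tcp_pos"]-p)@setup()[0])
p,d=camera("wrist"); cv2.imwrite("pics/w4.png",p)
```

```text
0.9 False 8.57 [-0.7 -1.4 -1.7]
0.75 False 8.84 [-3.3 -2.   1.5]
0.6 False 9.11 [-4.6 -1.4  1.5]
0.45 False 9.38 [-5.7 -2.8 -0.4]
0.3 False 9.83 [-3.1 -2.4 -0.3]
0.2 False 10.16 [-4.4 -2.2  2.8]
0.1 False 10.48 [-0.9 -0.1  0.1]
0.03 False 10.76 [-5.7 -2.7  5.6]
end True 11.4 [-4.6 -0.9  4.9] [-6.53809681 -0.23344278 -0.59464852]
```

View pics/w4.png

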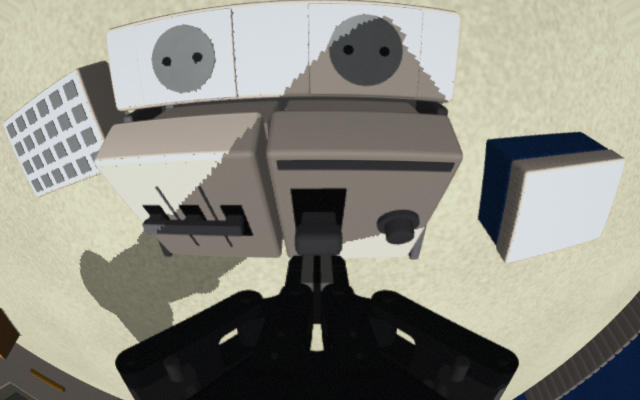

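Run:
```python
from h import *
s=env.get_state(); X=setup()[0]
env.movel(s["tcp_pos"]+X@[-.015,0,.0],0.05); print(env.get_state()["force"].round(1))
env.movel(s["tcp_pos"]+X@[-.03,0,.12],0.15)
p,d=camera("wrist"); cv2.imwrite("pics/w5.png",p); print(env.get_state()["time"],env.get_state()["force"].round(1))
```

```text
[-0.1  0.1  0.3]
12.925 [0.1 0.2 0.4]
```

View pics/w5.png

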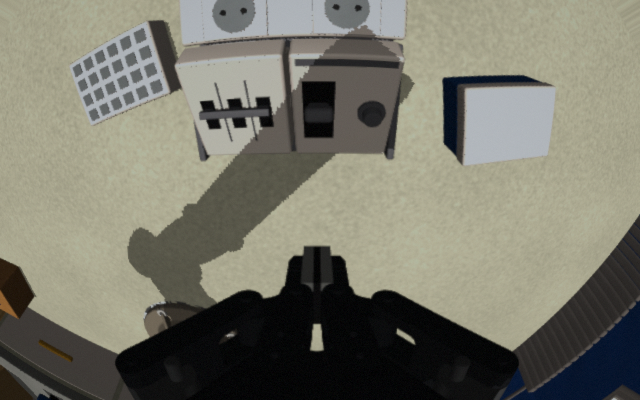

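Run:
```python
from h import *
env.dwell(.3)
c=calibration("top"); p,d=camera("top"); v,u=np.mgrid[:400,:640]; W=world(c,u,v,d); P=(W-w([0,0,0]))@setup()[0]
m=(abs(P[...,1]-.022)<.014)&(abs(P[...,0])<.045)&(P[...,2]>.112)&(P[...,2]<.13); print("lever",m.sum(),P[m].mean(0) if m.any() else None)
c=calibration("wrist"); Rc=cv2.Rodrigues(np.array(c["rvec"]))[0]
for b in(-4,48):
    b=np.radians(b); r=Rc@w(PV+.045*np.array([-np.sin(b),0,np.cos(b)]))+np.ravel(c["tvec"]); h=np.hypot(r[0],r[1]); k=c["fx"]*np.arctan2(h,r[2])/h; print("pred px",c["cx"]+k*r[0],c["cy"]+k*r[1])
```

```text
lever 0 None
pred px 316.3416758213271 112.74242633523224
pred px 316.4818478120509 149.8279745814165
```

```bash
python3 -c "
from h import *
print(job.job_done())"
```

```text
the job is handed in; nothing more can be done
None
```

The breaker test is done and handed in; no verdict came back. The button press dropped the lever (pressing force about 6 N), and I lifted the lever until it latched. It stood up untouched in the last wrist picture, with the button out, the neighbouring toggle up, and the plate and tip box looking unmoved; the bottle was out of that view, and the overhead check of the lever gave no reading.

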